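Fit the extractor's spring clip with clip pliers and hold it open in its groove

ROBOT

A 7-joint arm with a two-finger parallel gripper is mounted at the origin on a cart in front of the work surface, level with it; the furniture and walls round the work are solid. World frame = base frame: x ahead of the robot, y to its left, z up, the work surface at z = 0. Lengths are in m, angles in rad, forces in N, time in s.
With the tool pointing down it reaches from about 0.425 to 0.875 m from the base axis. Payload 4.7 kg.
Tool frame: the origin (TCP) lies at the very end of the fingers, on their centre line; the grasp point (between the pads) lies 19 mm behind it; z points along the fingers, y is the line along which they close (so a half turn about z gives the same grasp; the last joint's range is limited). The gripper opens to 85 mm and grips with 20 to 120 N. Pads are 22 mm wide; open, the fingers measure 114 mm over their backs; the gripper's body (76 mm by 85 mm) begins 54 mm behind the grasp point. The pads swing forward as they close: fully open they stand 13 mm farther back than shut.
Start: joints at [1.184, 0.321, -0.07, 1.45, 0.023, 1.371, -0.057], TCP at [0.254, -0.599, 0.231] pointing down, gripper open.
Joint ranges: [-2.86, 2.86], [-0.3, 2.09], [-1.38, 1.24], [0.06, 2.45], [-1.56, 4.7], [0.09, 2.05], [-2.69, 2.69]. Speed limits (rad/s): [2.57, 2.57, 3.14, 3.14, 3.14, 3.14, 3.14].

INTERFACE

Orientations are given as a unit quaternion [x, y, z, w].
In Python, from plant import telemetry, viewer, job gives the robot as it stands.
- The arm moves only by the tool apply_moves, never from a script. Its argument "commands" is a list that holds one entry, the list of rows, each a list of 4 numbers: the shift along the world's x, y, z in mm, then the turn about the world's z in rad. A call has 1 to 10 rows; each row shifts and turns the commanded pose from where the row before left it; what a row does not reach is not made up. A row lasts 1/8 s, in which the tool goes at most 62.5 mm and 10.7 degrees, less where a joint would pass 70% of its speed; a pose out of reach is approached as far as the arm can. A call with a gripper value outside its range is refused whole. "fingers" is the closure, from -1 (fully open) to 1 (shut), set as the call begins (left out, the last holds). The fingers move at their own pace and stop on an object; the grip force is fixed at half the most. Time passes only in rows, so rows that do not move let the fingers close. It gives the time, the measured TCP pose, the force, the opening and the grip force at its end, in the units of the state.
- telemetry.state(): the state, without advancing time (a new reading comes with each control period).
- viewer.get_image(name): name is "scene" or "top" or "wrist"; returns (picture, depth): 480x640x3 uint8, red, green, blue; 480x640 float32, m along the optical axis (not along the pixel's ray), 0 where there is no reading.
- viewer.camera_info(name): a dict with "K" (3x3 intrinsics, pixels), "k1" (the pictures are not rectified: a ray, as slopes to the right and down, at radius r is drawn at 1 + k1 r^2 times it, then the intrinsics apply), "T" (4x4, takes a point from camera to world coordinates); the wrist camera has in their place "tool_from_camera" (4x4, takes a point from camera to tool coordinates, whose origin is the TCP and whose axes are the flange's). Camera axes: x right, y up, looking along -z (the intrinsics and any distortion apply to the point x, -y, -z); pixel columns grow to the right and rows downward; lengths in m; the calibration is good to about 2 mm. A picture is of the moment at which its call begins: read the wrist's pose just before it. camera_info takes no time and is no camera call.
- job.job_done(): hands the job in; it is judged then, once.
Trained networks look in the newest picture that a camera, given by its name, has taken for a name from the list of things; names that differ only in an ending like _2 or _b are one class to them, and where a whole thing is asked for, a point or a joint stands for the part that bears it (a point fixed in the world has none). Each returns a list of dicts, best first, with "score" (0 to 1); they miss things now and then, are a little off and sometimes report something else, mostly with a low value. They report only what shows in the picture. A call takes as long as a camera call. They do not tell look-alikes from the thing itself.
- viewer.boxes_of(label, camera): "box" ([centre column, centre row, width, height] in pixels, round what is visible of it).
- viewer.landmark_of(label, camera): "uv" ([column, row] in pixels: a listed point, or the origin of a listed thing).
The state is a dict: "time_s": time; "joint_pos": joint angles; "joint_vel": joint speeds; "tau": joint torques, N m; "tcp_pos": TCP position; "orientation": TCP orientation; "ft_force": force on the tool from outside, world axes, zero at the start; "torque": the same for the moment, N m; "finger_gap": opening from 0.0 (shut) to 1.0 (fully open); "finger_force": force on a finger pad.
Only numpy, scipy, OpenCV 4.12 (cv2) and the standard library are available. Lean on these libraries where they do the work, as an engineer would, in place of code of your own. Each camera call takes 0.05 s, during which the arm holds its last target. There are 200 camera calls.

TASK

Please help me service the dust extractor: take the clip pliers from their stand, pinch the spring clip's two ears together with the jaws so that the clip opens, slide it up off its storage post and lower it, level, over the extractor's upright neck until it is in the dark groove. Stop there and finish while still holding the pliers squeezed: the clip must hang wide open from the pliers, inside the groove's height and not leaning on the neck, because I will line up the filter cartridge before the clip is let close. Touch the clip only with the pliers, do not drop it or force it onto the neck, and leave the vials, the handpiece and the metal cup where they are.

Things in the scene. Friction and masses are not known exactly. Their poses are not given: they have to be found in the camera images.
- pliers_pivot (a point): Centre of the pivot pin of the loose clip pliers (95 g): steel jaws down, blue handles up, upright in their stand. z runs up from jaws to handles; y is the line along which handles and jaws close; x is the pivot axis (a half turn about z changes nothing). Jaw tips 87 mm below the pivot (90 when squeezed), handle ends 63 mm above it
- pliers_handles (a point): Point midway between the blue handles, 46 mm above the pivot; axes as the pivot's. Sleeves span 28 mm below to 16 mm above it, 13 mm wide along x. Sprung open: 55 to 57 mm over their backs along y; take them here, across y. Squeezing closes the jaws: 5 N to begin, about 17 to 20 N with the clip, 33 mm over the backs when the clip is fully spread (use 35 N)
- pliers_jaws (a point): Point midway between the jaws, 80 mm below the pivot; axes as the pivot's. Jaws 8 mm wide along x, 24 mm high, tips 8 to 10 mm below this point; open they splay, about 46 mm apart here, 41 with the handles at 54 mm (carry the pliers so); squeezed, flat and parallel. As they are squeezed the jaws sink about 6 mm (more with some grippers): raise the gripper to follow in steps, else the clip is dragged askew
- clip_center (a point): Centre of the loose spring clip (32 g), half-way up: a ring of steel strip 12 mm high, 2 mm thick, oval at rest (inside 38 mm along x, 28 mm along y), about 37 mm inside both ways when pinched open. z up; x points to its two ears. At the start it lies level and loose on the storage post's shoulder, underside 30 mm above the table, ears roughly towards the robot
- clip_ears (a point): Point midway between the clip's two ears, half-way up, 32 mm from the ring's centre: put the jaws here, closing along the clip's y. The ears are upright tabs 12 mm high, 22 to 41 mm from the centre along x; at rest 32 mm over both. Pushed together (2 to 6 N) until 3 mm apart they stand parallel and the ring is fully open; let go, it springs shut
- clip_left (a joint): How far the clip's +y half is spread, rad: 0 at rest, 0.235 fully open (stop). Above 0.13 it clears the neck
- clip_right (a joint): The same for the clip's -y half
- neck_groove (a point): Point on the axis of the extractor's upright neck, at mid-height of its dark groove, 56 mm above the table; z is up. The neck is aluminium, 31.6 mm across; the groove is 20 mm high (46 to 66 mm above the table), 28 mm across. The rim is bevelled, from 78 to 82 mm above the table, and a blue cap 21 mm across stands in it up to 90 mm
- extractor: The dust extractor, fixed: white round housing 92 mm across, 31 mm high, with the upright neck in its middle; origin at the middle of its underside, on the table. A grey hose stub reaches 71 mm out towards its +y
- clip_post: Storage post for the clip, fixed: dark round foot 68 mm across, oval shoulder 46 mm along x by 36 mm with its top at 30 mm, above it a black oval peg 37 mm along x by 18 mm, straight to 44 mm and tapering to its top at 52 mm, which the clip fits closely lengthwise: lift the clip straight up. Origin at the middle of its underside, on the table
- pliers_stand: White stand, fixed, 36 x 80 x 50 mm with a slot (11 x 66 mm, 42 mm deep) in which the pliers stand with their jaw tips on its bottom; origin at the middle of its underside; its y runs along the slot
- vial_1: Small brown vial with a blue cap, 26 mm across, 42 mm high, loose; origin under its middle. Not to be moved
- vial_2: Small brown vial with a red cap, 26 mm across, 42 mm high, loose; origin under its middle. Not to be moved
- handpiece_blue: White drill handpiece with a blue band lying on the table near the robot, 148 x 21 x 21 mm, loose; origin under its middle. Not to be moved
- gallipot_1: Small metal cup, 64 mm across, 36 mm high, loose, near the robot; origin under its middle. Not to be moved
Mind the look-alikes: they are no part of the job. Of the things that look like the part that bears clip_center, the larger one is meant.

How it is judged:
On the way, in this order (a step that is already met when the one before it is completed fails the run):
1. the pliers are lifted clear of their stand by the gripper (distance of pliers_pivot from where it was at the start of the episode above 0.05 m and height (world z) of pliers_pivot above 0.145 m and contact force between the fingers and pliers above 1 N and contact force between pliers and pliers_stand below 0.1 N), for 0.1 s.
2. the clip, spread by the pliers, is slid up off its post (value of joint each of clip_left, clip_right above 0.13 rad and z of clip_center in the frame of clip_post above 0.066 m and contact force between pliers and clip above 1 N and contact force between clip and clip_post below 0.1 N), for 0.1 s.
3. the spread clip is round the neck at the height of the groove (value of joint each of clip_left, clip_right above 0.13 rad and horizontal distance between clip_center and neck_groove below 0.006 m and z of clip_center in the frame of neck_groove between -0.004 and 0.004 m), for 0.1 s.
At the end, for the whole second after the job is handed in: Clip within 6 mm of the neck's axis and 4.5 mm of the groove's mid-height, level within 0.2 rad, still; both halves spread over 0.13 rad by the pliers (over 1 N), which the fingers grip (over 2 N); under 2 N between clip and extractor (value of joint each of clip_left, clip_right above 0.13 rad and horizontal distance between clip_center and neck_groove below 0.006 m and z of clip_center in the frame of neck_groove between -0.0045 and 0.0045 m and angle between clip_center's own z axis and vertical below 0.2 rad and contact force between clip and extractor below 2 N and contact force between pliers and clip above 1 N and contact force between the fingers and pliers above 2 N and linear speed of clip below 0.02 m/s); the arm keeps its last pose, push and grip.
It fails at once if the clip is touched with the fingers (contact force between the fingers and clip above 0.5 N).
It fails at once if the clip is dropped (height (world z) of clip_center below 0.02 m).
It fails at once if the clip is forced onto the extractor (contact force between clip and extractor above 20 N).
It fails at once if a vial, the handpiece or the metal cup is moved (distance of any of vial_1, vial_2, handpiece_blue, gallipot_1 from where it was at the start of the episode above 0.03 m).
It also fails if it takes over 51 s, if anything falls off the work surface, if the arm or the gripper's body presses on something with over 40 N, if the wrist force passes 120 N, or if a joint passes its speed limit or range.

## Working session

There is one attempt and no reset: what is moved stays moved. The work goes in short steps, Python scripts to look and compute and a tool call to move; the robot and the scene stay as the last step left them, time stands still between calls to the robot, and variables do not carry over. Pictures are saved under pics/ and viewed, at most 13 in all, crops included, and the job is handed in when it is done.

Besides the shell and the picture viewer there is one more tool, called after "Call:" as name(argument=value, ...), one argument or row to a line, values as JSON. apply_moves: Moves the arm, as the interface text tells. Its arguments: {"type":"object","properties":{"commands":{"type":"array"},"fingers":{"type":"number"}},"required":["commands"]}

```bash
mkdir -p pics; ls
cat > h.py <<'E'
import numpy as np, cv2
from plant import telemetry, viewer, job
from scipy.spatial.transform import Rotation as R
def camT(n,st=None):
    i=viewer.camera_info(n)
    if 'T' in i: return i,np.array(i['T'])
    st=st or telemetry.state()
    T=np.eye(4);T[:3,:3]=R.from_quat(st['orientation']).as_matrix();T[:3,3]=st['tcp_pos']
    return i,T@np.array(i['tool_from_camera'])
def rays(n,uv,st=None):
    i,T=camT(n,st);K=np.array(i['K']);uv=np.atleast_2d(uv).astype(float)
    d=(uv-K[:2,2])/[K[0,0],K[1,1]];p=d.copy()
    for _ in range(20): p=d/(1+i['k1']*(p**2).sum(1,keepdims=True))
    return T[:3,3],np.c_[p[:,0],-p[:,1],-np.ones(len(p))]@T[:3,:3].T
def atz(n,uv,z,st=None):
    o,r=rays(n,uv,st); return o+r*((z-o[2])/r[:,2])[:,None]
def pts(n,dep,st=None):
    v,u=np.mgrid[0:480,0:640];o,r=rays(n,np.c_[u.ravel(),v.ravel()],st)
    P=o+r*dep.reshape(-1,1); P[dep.ravel()==0]=np.nan
    return P.reshape(480,640,3)
def proj(n,P,st=None):
    i,T=camT(n,st);K=np.array(i['K']);q=(np.atleast_2d(P)-T[:3,3])@T[:3,:3]
    p=np.c_[q[:,0],-q[:,1]]/-q[:,2:]; p=p*(1+i['k1']*(p**2).sum(1,keepdims=True))
    return p*[K[0,0],K[1,1]]+K[:2,2]
def tri(a,b):
    A=np.zeros((3,3));B=np.zeros(3)
    for o,r in (a,b):
        r=r[0]/np.linalg.norm(r[0]);M=np.eye(3)-np.outer(r,r);A+=M;B+=M@o
    return np.linalg.solve(A,B)
E
python3 - <<'E'
from h import *
print(telemetry.state())
for n in('scene','top'):
    im,d=viewer.get_image(n);cv2.imwrite(f'pics/{n}0.png',im[:,:,::-1]);np.save(f'{n}.npy',d);np.save(f'{n}im.npy',im)
    print(n,camT(n)[1].round(3).tolist(),viewer.camera_info(n)['K'])
    for l in ['pliers_pivot','pliers_handles','pliers_jaws','clip_center','clip_ears','neck_groove','extractor','clip_post','pliers_stand','vial_1','handpiece_blue','gallipot_1']:
        print(l,[(round(x['score'],2),np.round(x['uv'],1).tolist()) for x in viewer.landmark_of(l,n)])
E
```

```text
pics
{'time_s': 0.0, 'joint_pos': array([ 1.18409855,  0.32184135, -0.07012852,  1.4516613 ,  0.02261437,
        1.37080982, -0.05689328]), 'joint_vel': array([-0.0001745 ,  0.00032814,  0.00121118,  0.00025507, -0.00084919,
       -0.00057916,  0.00015758]), 'tau': array([-3.54762517e-05, -4.93581605e+01, -3.82150859e-01, -3.14335763e+01,
        1.29599878e-02,  1.12774901e-02, -3.39124973e-06]), 'tcp_pos': array([ 0.25336491, -0.59800361,  0.23021882]), 'orientation': array([ 9.79978693e-01,  1.99100048e-01, -2.40299788e-04, -9.35524188e-04]), 'ft_force': array([-0.44817258, -0.19802138, -0.45005808]), 'torque': array([ 0.0231828 , -0.05550431,  0.00117052]), 'finger_force': 0.0, 'finger_gap': 0.9989451839063616}
scene [[0.456, 0.37, -0.81, -0.184], [-0.89, 0.167, -0.424, -0.358], [-0.022, 0.914, 0.405, 0.434], [0.0, 0.0, 0.0, 1.0]] [[493.44893583   0.         322.6578086 ]
 [  0.         493.44893583 244.71468654]
 [  0.           0.           1.        ]]
pliers_pivot [(0.91, [452.5, 267.1])]
pliers_handles [(0.92, [454.8, 241.9])]
pliers_jaws [(0.4, [221.2, 253.9])]
clip_cente
[... 560 characters left out ...]
99414361]
 [  0.         462.39889082 247.25220462]
 [  0.           0.           1.        ]]
pliers_pivot [(0.77, [432.1, 256.4])]
pliers_handles [(0.85, [436.0, 246.3]), (0.46, [393.3, 200.5]), (0.33, [431.8, 256.8]), (0.24, [374.2, 201.5])]
pliers_jaws [(0.5, [425.2, 262.1])]
clip_center [(0.74, [206.0, 261.4]), (0.46, [369.5, 233.8])]
clip_ears [(0.52, [196.6, 271.0]), (0.47, [373.0, 246.3])]
neck_groove [(0.7, [306.7, 233.2])]
extractor [(0.76, [311.3, 240.6])]
clip_post [(0.75, [204.0, 263.7])]
pliers_stand [(0.74, [419.5, 262.7])]
vial_1 [(0.64, [312.1, 233.5]), (0.63, [394.0, 200.9]), (0.44, [372.5, 202.6])]
handpiece_blue [(0.87, [338.4, 319.7])]
gallipot_1 [(0.72, [244.8, 322.1])]
```

View pics/top0.png

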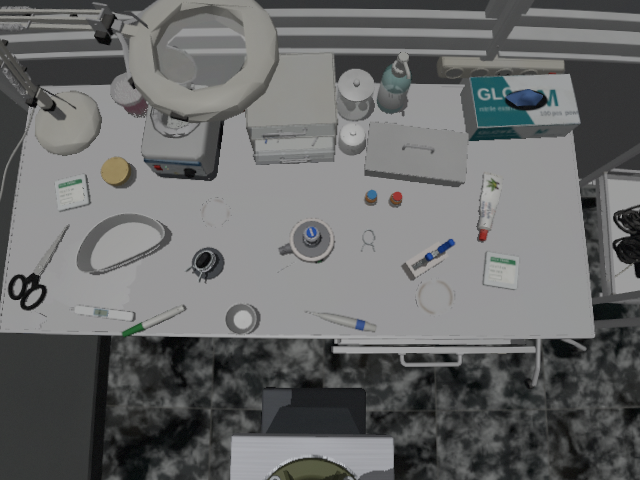

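View pics/scene0.png

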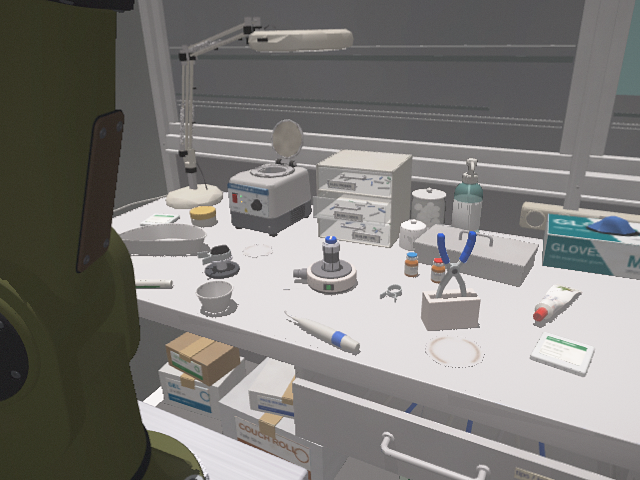

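Run:
```python
from h import *
for n,l in (('top',dict(piv=([432.1,256.4],.129),han=([436,246.3],.175),clip=([206,261.4],.036),clip2=([369.5,233.8],.036),ears=([196.6,271],.036),neck=([306.7,233.2],.056),ext=([311.3,240.6],0),post=([204,263.7],0),stand=([419.5,262.7],0),v1=([394,200.9],0),v2=([372.5,202.6],0),hp=([338.4,319.7],0),gal=([244.8,322.1],0))),('scene',dict(piv=([452.5,267.1],.129),han=([454.8,241.9],.175),clip2=([396,291.2],.036),clip=([216.9,252.5],.036),neck=([332.5,258.1],.056),stand=([447.1,323.6],0),post=([224.1,271],0)))):
    for k,(uv,z) in l.items(): print(n,k,atz(n,uv,z)[0].round(4))
P=pts('top',np.load('top.npy'))
for k,(c,r) in dict(clip=(205,262),neck=(311,233),pl=(436,246)).items():
    sub=P[r-45:r+45,c-45:c+45].reshape(-1,3); sub=sub[np.isfinite(sub[:,2])]
    for lo,hi in ((.027,.033),(.033,.038),(.039,.045),(.046,.056),(.07,.081),(.083,.1),(.1,.15),(.15,.2)):
        m=sub[(sub[:,2]>lo)&(sub[:,2]<hi)]
        if len(m)>8: print(k,lo,len(m),((m.min(0)+m.max(0))/2).round(4),m.min(0).round(4),m.max(0).round(4))
```

```text
top piv [ 0.4851 -0.2156  0.129 ]
top han [ 0.4944 -0.2112  0.175 ]
top clip [0.4881 0.2141 0.036 ]
top clip2 [ 0.5474 -0.1143  0.036 ]
top ears [0.4685 0.2321 0.036 ]
top neck [0.543  0.0122 0.056 ]
top ext [0.5401 0.0035 0.    ]
top post [0.4892 0.2267 0.    ]
top stand [ 0.495  -0.2217  0.    ]
top v1 [ 0.6282 -0.1721  0.    ]
top v2 [ 0.6239 -0.1261  0.    ]
top hp [ 0.3766 -0.053   0.    ]
top gal [0.3699 0.137  0.    ]
scene piv [ 0.4321 -0.2349  0.129 ]
scene han [ 0.4128 -0.2387  0.175 ]
scene clip2 [ 0.4949 -0.1355  0.036 ]
scene clip [0.4943 0.23   0.036 ]
scene neck [ 0.5272 -0.0046  0.056 ]
scene stand [ 0.4912 -0.223   0.    ]
scene post [0.4918 0.2152 0.    ]
clip 0.027 101 [0.4829 0.2222 0.03  ] [0.4    0.1289 0.0271] [0.5657 0.3155 0.033 ]
clip 0.033 107 [0.4813 0.2191 0.0355] [0.3996 0.1243 0.033 ] [0.563  0.3138 0.0379]
clip 0.039 131 [0.4782 0.2269 0.042 ] [0.4476 0.201  0.039 ] [0.5088 0.2529 0.045 ]
clip 0.046 119 [0.4888 0.2188 0.0499] [0.4748 0.2062 0.0461] [0.5028 0.2313 0.0538]
neck 0.027 851 [0.5367 0.004  0.03  ] [ 0.4939 -0.0388  0.027 ] [0.5796 0.0469 0.0
[... 362 characters left out ...]
 [0.5371 0.0034 0.0876] [ 0.5253 -0.0081  0.0831] [0.5488 0.0149 0.0921]
pl 0.027 31 [ 0.5393 -0.2099  0.0299] [ 0.4591 -0.2568  0.027 ] [ 0.6195 -0.163   0.0328]
pl 0.033 25 [ 0.5378 -0.1861  0.0355] [ 0.4579 -0.2061  0.0331] [ 0.6176 -0.1662  0.038 ]
pl 0.039 21 [ 0.5382 -0.2141  0.0424] [ 0.4615 -0.2573  0.0399] [ 0.615  -0.1708  0.045 ]
pl 0.046 501 [ 0.4936 -0.2248  0.0509] [ 0.4583 -0.2679  0.046 ] [ 0.5289 -0.1817  0.0557]
pl 0.07 21 [ 0.4903 -0.2247  0.0751] [ 0.4807 -0.2413  0.0708] [ 0.4999 -0.2081  0.0794]
pl 0.1 148 [ 0.4925 -0.2237  0.125 ] [ 0.4749 -0.248   0.1   ] [ 0.5101 -0.1993  0.1499]
pl 0.15 66 [ 0.4942 -0.2241  0.1538] [ 0.476  -0.2491  0.1503] [ 0.5123 -0.1991  0.1572]
```

Top view: the pliers in their stand are near (430,258). The clip and post are at (205,262) with the ears pointing down-left, and the extractor neck is at (311,235). The small clip at (369,238) is a look-alike.

Run:
```python
from h import *
i,T=camT('top');P=pts('top',np.load('top.npy'))
def reg(c,r,w,lo,hi):
    s=P[r-w:r+w,c-w:c+w].reshape(-1,3); return s[(s[:,2]>lo)&(s[:,2]<hi)]
m=reg(430,256,32,.046,.054); print('stand',cv2.minAreaRect((m[:,:2]*1000).astype(np.float32)))
m=reg(436,246,32,.1,.165); c=m.mean(0);u,s,v=np.linalg.svd((m-c)[:,:2]);print('pl',c,np.degrees(np.arctan2(v[0,1],v[0,0])),m.max(0))
m=reg(205,262,28,.036,.046); print(len(m))
g=np.full((34,40),'.')
for p in m:
    a=int((p[0]-.44)/.0025);b=int((p[1]-.18)/.0025)
    if 0<=a<34 and 0<=b<40:g[a,b]='#'
print('\n'.join(''.join(r[::-1]) for r in g[::-1]))
print(R.from_quat(telemetry.state()['orientation']).as_matrix().round(3))
print(viewer.camera_info('wrist'))
```

```text
stand ((494.1058349609375, -224.87440490722656), (36.155052185058594, 81.84371948242188), 32.032405853271484)
pl [ 0.49666584 -0.22910077  0.13336913] 122.11122492922517 [ 0.51228854 -0.19905148  0.15723863]
170
........................................
........................................
........................................
........................................
........................................
........................................
.......................#####............
......................###.####..........
.....................##.#...###.........
....................##.......##.........
...................#.#.......###........
..................##.........###........
..................##........##.#........
.................###........####........
..................#........##.##........
..................#........#..##........
..................#.......##..#.........
...............#..#......##.###.........
..............#####......#.###..........
.............##..####.#.#..##...........
...........###.....#.###.###............
.........####.......######.
[... 430 characters left out ...]
..................................
........................................
[[ 0.921  0.39  -0.   ]
 [ 0.39  -0.921 -0.   ]
 [-0.     0.    -1.   ]]
{'K': array([[388.86226127,   0.        , 315.03077627],
       [  0.        , 388.86226127, 240.74423512],
       [  0.        ,   0.        ,   1.        ]]), 'k1': -0.019795498847028296, 'tool_from_camera': array([[ 6.28961754e-04,  9.53161004e-01,  3.02462734e-01,
         7.63306733e-02],
       [ 9.99999563e-01, -8.08541533e-04,  4.68516495e-04,
        -6.89549504e-05],
       [ 6.91125335e-04,  3.02462307e-01, -9.53161096e-01,
        -1.43628401e-01],
       [ 0.00000000e+00,  0.00000000e+00,  0.00000000e+00,
         1.00000000e+00]])}
```

Call:
apply_moves(
  commands=[
    [[24,37,0,0.016],[24,37,0,0.016],[24,37,0,0.016],[24,37,0,0.016],[24,37,0,0.016],[24,37,0,0.016],[24,37,0,0.016],[24,37,0,0.016],[24,37,0,0.016],[25,40,0,0.015]],
  ],
  fingers=-1,
)

```text
time_s: 2.55
tcp_pos: [0.4952, -0.2246, 0.2316]
orientation: [0.961, 0.276, 0.0, 0.0]
ft_force: [0.2, -0.2, 0.2]
finger_gap: 0.997
finger_force: 0.0
```

```bash
cat > look.py <<'E'
import sys
from h import *
st=telemetry.state(); im,d=viewer.get_image('wrist');n=sys.argv[1]
cv2.imwrite(f'pics/{n}.png',im[:,:,::-1]);np.save(n+'.npy',d)
print(st['time_s'],st['tcp_pos'].round(4),'toolY',np.degrees(np.arctan2(*R.from_quat(st['orientation']).as_matrix()[1::-1,1])).round(2),'gap',st['finger_gap']*85,st['finger_force'],st['ft_force'].round(1))
P=pts('wrist',d,st);np.save(n+'P.npy',P)
for l in sys.argv[2:]:
    for x in viewer.landmark_of(l,'wrist'): print(l,round(x['score'],2),np.round(x['uv'],1))
E
python3 look.py w1 pliers_handles pliers_pivot
python3 - <<'E'
from h import *
s=np.load('w1P.npy').reshape(-1,3)
def f(k,lo,hi):
    m=s[(s[:,2]>lo)&(s[:,2]<hi)&(abs(s[:,0]-.494)<.06)&(abs(s[:,1]+.225)<.06)]
    print(k,len(m),cv2.minAreaRect((m[:,:2]*1000).astype(np.float32)) if len(m)>5 else '')
f('stand',.045,.055)
for a in (.1,.11,.12,.13,.14,.15):f(a,a,a+.01)
E
```

```text
2.55 [ 0.4952 -0.2246  0.2316] toolY -57.93 gap 84.74377347185701 0.0 [ 0.2 -0.2  0.2]
pliers_handles 0.68 [315.7 249.1]
pliers_pivot 0.58 [313.2 225.9]
stand 2178 ((494.3729553222656, -224.4684600830078), (36.725772857666016, 80.11061096191406), 31.938308715820312)
0.1 313 ((494.59588623046875, -224.16102600097656), (10.604825973510742, 18.188472747802734), 32.050010681152344)
0.11 230 ((495.12640380859375, -225.02244567871094), (12.477263450622559, 38.414100646972656), 32.55678939819336)
0.12 309 ((494.6877746582031, -224.05955505371094), (12.281071662902832, 46.829063415527344), 32.19549560546875)
0.13 265 ((494.71014404296875, -223.99855041503906), (12.260530471801758, 51.665496826171875), 32.198158264160156)
0.14 220 ((495.0170593261719, -224.02281188964844), (11.900248527526855, 54.589481353759766), 32.480411529541016)
0.15 623 ((494.6666259765625, -224.13204956054688), (12.145723342895508, 56.526878356933594), 32.41902542114258)
```

Call:
apply_moves(
  commands=[
    [[-0.5,0.5,-30,0.004],[0,0,-30,0],[0,0,-30,0],[0,0,-22,0],[0,0,0,0]],
  ],
)

```text
time_s: 3.32
tcp_pos: [0.492, -0.2258, 0.1176]
orientation: [0.961, 0.277, -0.002, -0.001]
ft_force: [0.3, -0.6, 1.1]
finger_gap: 1.004
finger_force: 0.0
```

Call:
apply_moves(
  commands=[
    [[0,0,0,0],[0,0,0,0],[0,0,0,0],[0,0,0,0],[0,0,0,0],[0,0,0,0]],
  ],
  fingers=-0.27,
)

```text
time_s: 4.08
tcp_pos: [0.4961, -0.2263, 0.1223]
orientation: [0.961, 0.278, 0.002, 0.002]
ft_force: [0.6, -0.9, 6.0]
finger_gap: 0.637
finger_force: 7.5
```

```bash
python3 look.py w2; python3 look.py w2;python3 look.py w2
python3 - <<'E'
from h import *
s=np.load('w2P.npy').reshape(-1,3)
m=s[(s[:,2]>.045)&(s[:,2]<.055)&(abs(s[:,0]-.494)<.06)&(abs(s[:,1]+.225)<.06)]
print(len(m),m.min(0),m.max(0),cv2.minAreaRect((m[:,:2]*1000).astype(np.float32)))
E
```

```text
4.075 [ 0.4961 -0.2263  0.1223] toolY -57.71 gap 54.17478183917676 7.454719439847395 [ 0.6 -0.9  6. ]
4.125 [ 0.4961 -0.2263  0.1223] toolY -57.71 gap 54.152240043598155 7.455547456629574 [ 1.2 -0.8  5.9]
4.175 [ 0.4961 -0.2263  0.1223] toolY -57.71 gap 54.09132302877808 7.453768596751615 [ 0.6 -0.8  5.2]
5224 [ 0.45833562 -0.26700245  0.04500556] [ 0.53038363 -0.18120675  0.05499154] ((494.1437072753906, -224.21884155273438), (36.46356964111328, 79.62640380859375), 32.20759963989258)
```

View pics/w2.png

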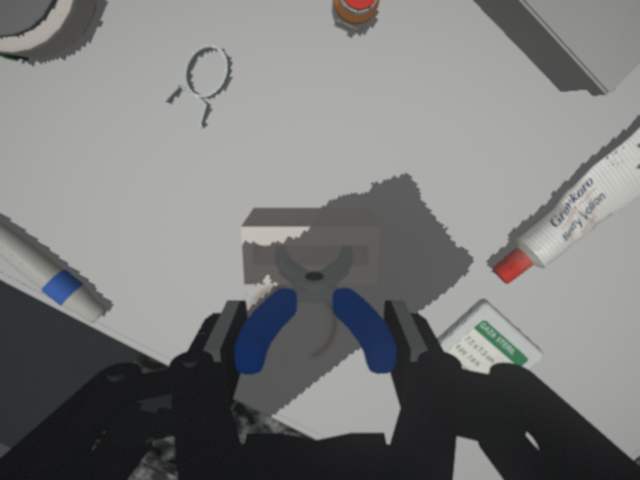

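The pliers are gripped squarely at 54 mm, with the blue handles at (265,330) and (365,330). Lifting now.

Call:
apply_moves(
  commands=[
    [[0,0,8,0],[0,0,15,0],[0,0,20,0],[0,0,20,0],[0,0,20,0],[0,0,20,0],[0,0,12,0],[0,0,0,0]],
  ],
)

```text
time_s: 5.22
tcp_pos: [0.4946, -0.2252, 0.2355]
orientation: [0.961, 0.278, 0.001, 0.001]
ft_force: [0.7, -0.7, -2.3]
finger_gap: 0.637
finger_force: 4.5
```

```bash
python3 look.py w3; python3 -c "
from h import *
print(telemetry.state()['joint_pos'].round(2))"
```

```text
5.225 [ 0.4946 -0.2252  0.2355] toolY -57.69 gap 54.131979108579905 4.517475198372267 [ 0.7 -0.7 -2.3]
[ 0.75  0.11 -0.39  1.7   0.04  1.34 -0.66]
```

View pics/w3.png

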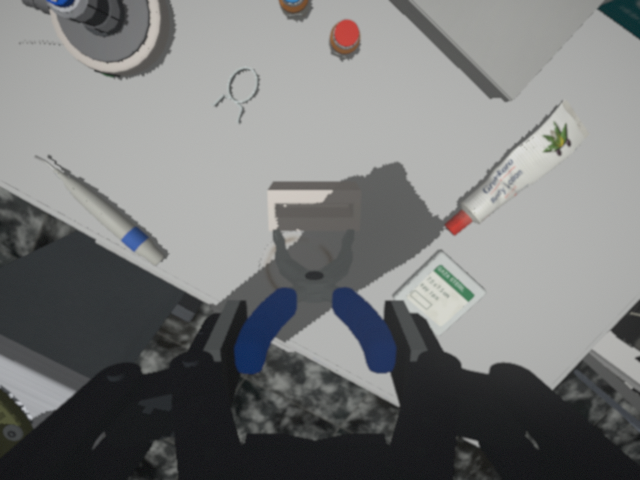

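Call:
apply_moves(
  commands=[
    [[3,25,1,0.121],[3,25,1,0.121],[3,25,1,0.121],[3,25,1,0.121],[3,25,1,0.121],[3,25,0,0.121],[3,25,0,0.121],[3,25,0,0.121]],
  ],
)

```text
time_s: 6.28
tcp_pos: [0.5175, -0.0242, 0.2383]
orientation: [0.719, 0.695, -0.001, -0.001]
ft_force: [0.0, 0.5, -0.6]
finger_gap: 0.634
finger_force: 4.5
```

Call:
apply_moves(
  commands=[
    [[3,25,0,0.121],[3,25,0,0.121],[3,25,0,0.121],[3,25,0,0.121],[3,25,0,0.121],[3,25,0,0.121],[3,25,0,0.121],[3,25,0,0.121],[0,0,0,0],[0,0,0,0]],
  ],
)

```text
time_s: 7.52
tcp_pos: [0.5419, 0.1737, 0.2385]
orientation: [0.316, 0.949, -0.001, -0.0]
ft_force: [-0.2, -0.2, -0.1]
finger_gap: 0.634
finger_force: 4.5
```

```bash
python3 look.py w4 clip_center clip_ears pliers_jaws pliers_handles pliers_pivot
python3 - <<'E'
from h import *
st=telemetry.state();print(st['joint_pos'].round(2))
s=np.load('w4P.npy').reshape(-1,3)
q=(s-st['tcp_pos'])@R.from_quat(st['orientation']).as_matrix()
m=q[(abs(q[:,0])<.025)&(abs(q[:,1])<.034)&(q[:,2]>-.02)&(q[:,2]<.13)]
for a in np.arange(-.02,.13,.01):
    k=m[(m[:,2]>=a)&(m[:,2]<a+.01)]
    if len(k)>5: print(a.round(3),len(k),(k.min(0)*1000).round(1),(k.max(0)*1000).round(1),cv2.minAreaRect((k[:,:2]*1000).astype(np.float32)))
m=s[(s[:,2]>.037)&(s[:,2]<.0435)&(abs(s[:,0]-.475)<.06)&(abs(s[:,1]-.225)<.06)]
np.save('clip.npy',m);print(len(m))
g=np.full((45,50),'.')
for p in m:
    a=int((p[0]-.43)/.002);b=int((p[1]-.18)/.002)
    if 0<=a<45 and 0<=b<50:g[a,b]='#'
print('\n'.join(''.join(r[::-1]) for r in g[::-1]))
E
```

```text
7.525 [0.5419 0.1737 0.2385] toolY 53.1 gap 53.881848338630654 4.518879717215896 [-0.2 -0.2 -0.1]
clip_center 0.68 [116.4 358.1]
clip_center 0.66 [324.9 124.9]
clip_ears 0.88 [ 98.8 338.8]
clip_ears 0.62 [320.2  86.1]
pliers_pivot 0.58 [315.  284.7]
pliers_pivot 0.58 [321.6 129.6]
[ 0.35  0.23 -0.82  1.62  0.17  1.37  0.44]
-0.02 1651 [ -3.3 -34.  -20. ] [ 12.7  32.4 -10. ] ((4.683431625366211, -0.8092193603515625), (66.36486053466797, 15.924708366394043), 89.96354675292969)
-0.01 1171 [ -4.  -33.9 -10. ] [12.2 31.9 -0. ] ((4.064486503601074, -0.9973526000976562), (65.87350463867188, 16.248579025268555), 89.93746185302734)
0.0 936 [ -3.9 -21.9   0. ] [ 9.2 18.3 10. ] ((2.5891637802124023, -1.7733688354492188), (40.21635055541992, 13.005230903625488), 89.76428985595703)
0.01 757 [ -3.1 -18.6  10. ] [ 8.9 15.  20. ] ((2.869208812713623, -1.8877601623535156), (11.873427391052246, 33.60238265991211), 0.5770272612571716)
0.02 434 [ -2.5 -12.4  20. ] [ 8.7  9.5 29.9] ((3.286900281906128, -1.5337581634521484), (10.93716812133789, 21.89734649658203), 3.9500772953033447)
0.03 322 [ -1.4 -14.6
[... 2921 characters left out ...]
.............##......................
.........................###......................
..........................#.......................
.........................##.......................
.........................##.......................
.........................##.......................
..................................................
..................................................
..................................................
..................................................
..................................................
..................................................
..................................................
..................................................
```

View pics/w4.png

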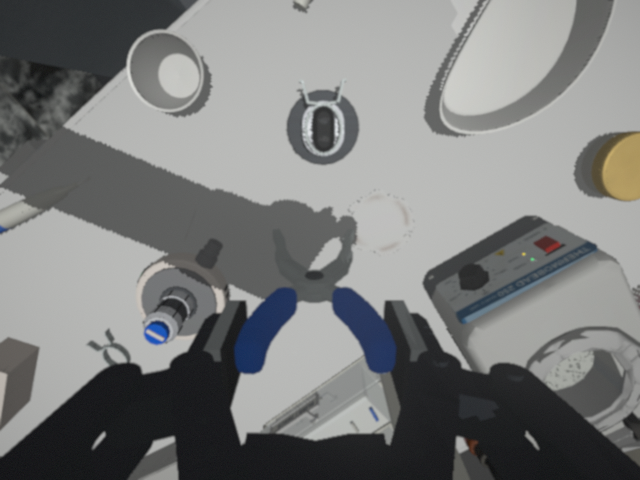

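Wrist view: the clip sits on its post at (323,125) with the ears upward at (303,90) and (345,90). The pliers hang straight in the gripper, jaws at (280,245) and (350,235).

```bash
cat > fit.py <<'E'
from h import *
from scipy.spatial import cKDTree
from scipy.optimize import least_squares
def fit(m,a=20,b=15,e=((20,5),(41,15)),t0=143,c0=(486,217)):
    t=np.linspace(0,2*np.pi,200);s=np.linspace(0,1,60)[:,None];E=np.array(e)
    ear=E[0]*(1-s)+E[1]*s
    M=np.r_[np.c_[a*np.cos(t),b*np.sin(t)],ear,ear*[1,-1]];K=cKDTree(M)
    def f(p):
        c,s_=np.cos(p[2]),np.sin(p[2]);d=m[:,:2]*1000-p[:2]
        return K.query(np.c_[d@[c,s_],d@[-s_,c]])[0]
    r=least_squares(f,[*c0,np.radians(t0)],loss='soft_l1',diff_step=1e-4)
    return r.x[:2],np.degrees(r.x[2]),np.sqrt((r.fun**2).mean())
if __name__=='__main__':
    m=np.load('clip.npy')
    for e in (((20,5),(41,15)),((19,7),(41,15)),((19,9),(41,15))): 
        c,t,r=fit(m,e=e);print(c,t,r)
    u=np.array([np.cos(np.radians(t)),np.sin(np.radians(t))])
    d=m[:,:2]*1000-c;x=d@u;y=d@[-u[1],u[0]]
    for a in range(-24,44,4):
        k=(x>=a)&(x<a+4)
        if k.any():print(a,y[k].min().round(1),y[k].max().round(1), m[k,2].max().round(4))
    print('ears',c+32*u)
E
python3 fit.py
```

```text
[490.89627319 219.28460517] 145.14781197998667 2.1658883820030486
[490.51764666 219.49937807] 145.009558275308 1.7490988527781584
[490.17222045 219.73126723] 144.981417236744 1.4777199828031986
-24 -0.2 -0.2 0.0429
-20 -8.0 9.1 0.0434
-16 -12.3 11.5 0.0435
-12 -13.2 13.9 0.0434
-8 -15.0 14.6 0.0434
-4 -15.0 15.3 0.0434
0 -15.2 15.2 0.0434
4 -15.2 15.0 0.0434
8 -13.5 14.1 0.0434
12 -11.1 11.4 0.0435
16 -8.6 8.8 0.0435
20 -13.8 12.8 0.0435
24 -14.6 13.4 0.0435
28 -15.5 14.1 0.0434
32 -16.4 16.2 0.0435
36 -18.7 18.6 0.0435
ears [463.96530932 238.09421386]
```

Call:
apply_moves(
  commands=[
    [[-15,13,0,0.033],[-15,13,0,0],[-15,13,0,0],[-15,13,0,0],[-14.6,13,0,0],[0,0,-20,0],[0,0,-20,0],[0,0,-18,0],[0,0,0,0],[0,0,0,0]],
  ],
)

```text
time_s: 9.07
tcp_pos: [0.4677, 0.2403, 0.1819]
orientation: [0.3, 0.954, 0.0, 0.0]
ft_force: [1.1, -0.3, -0.4]
finger_gap: 0.636
finger_force: 4.5
```

```bash
python3 look.py w5 clip_ears
python3 - <<'E'
from h import *
st=telemetry.state()
d=np.load('w5.npy');P=np.load('w5P.npy')
s=P.reshape(-1,3);q=(s-st['tcp_pos'])@R.from_quat(st['orientation']).as_matrix()
for a in np.arange(.08,.12,.01):
    k=q[(abs(q[:,0])<.02)&(abs(q[:,1])<.034)&(q[:,2]>=a)&(q[:,2]<a+.01)]
    if len(k)>5: print(a.round(3),len(k),(k.min(0)*1000).round(1),(k.max(0)*1000).round(1))
m=q[(s[:,2]>.037)&(s[:,2]<.0435)&(abs(q[:,0])<.05)&(abs(q[:,1])<.04)]*1000
for a in range(-40,24,4):
    k=m[(m[:,0]>=a)&(m[:,0]<a+4)]
    if len(k):
        p=k[k[:,1]>0,1];n=k[k[:,1]<0,1];print(a,n.min() if len(n) else '',n.max() if len(n) else '',p.min() if len(p) else '',p.max() if len(p) else '')
im,d=viewer.get_image('scene');cv2.imwrite('pics/s5.png',cv2.resize(im[200:300,150:310,::-1],(800,500)))
E
```

```text
9.075 [0.4677 0.2403 0.1819] toolY 55.12 gap 54.08118638465811 4.520164561690763 [ 1.1 -0.3 -0.4]
clip_ears 0.63 [309.9 221.3]
0.08 92 [  4.3 -25.4  80.4] [ 6.5 21.6 90. ]
0.09 83 [  1.9 -27.2  90. ] [ 6.3 23.2 99.9]
0.1 102 [ -1.2 -29.7 100.1] [  6.3  25.5 110. ]
0.11 28 [ -1.  -29.7 110. ] [  6.1  25.8 113. ]
-32   5.231600278372548 9.929245494277362
-28 -18.787629797112047 -17.941741406802215 9.832427572030623 11.580925851213754
-24 -18.82499882011747 -16.431082970547987 9.026081832976104 10.783622245677858
-20 -18.080976542638616 -12.54201060722729 4.43178766007055 9.997625976763224
-16 -15.763773561018043 -7.8455892291332665 0.5474274147178787 8.230049218173928
-12 -15.412892547422285 -0.21406052537831335 0.5370124818104217 9.667686996257116
-8 -17.719733148165144 -0.2140063335497835 0.557575406835105 10.370410736132614
-4 -18.385143653168747 -16.23354731498646 8.859564039160109 11.064551746222259
0 -19.8433549248211 -17.559811369336973 10.281681041430609 12.514058114591734
4 -20.52494623934284 -18.265880647265377 11.038651571644635 15.503197525977024
8 -22.75219839765836 -19.03945236152155 11.778785956416616 15.427014736700686
```

View pics/w5.png

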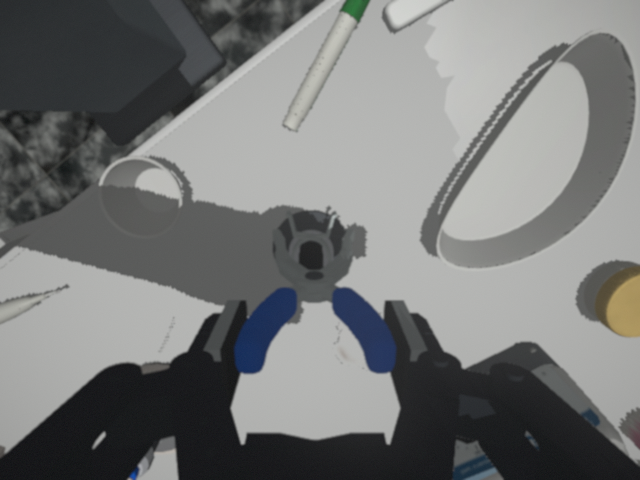

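The ears at (307,215) and (333,215) lie between the open jaws; a 1.6 mm lateral correction, then down.

Call:
apply_moves(
  commands=[
    [[-0.9,-1.3,0,0],[0,0,-10,0],[0,0,-10,0],[0,0,-10,0],[0,0,-8,0],[0,0,-3,0],[0,0,0,0],[0,0,0,0]],
  ],
)

```text
time_s: 10.22
tcp_pos: [0.4668, 0.2388, 0.1407]
orientation: [0.3, 0.954, 0.0, 0.0]
ft_force: [0.1, -0.9, -0.5]
finger_gap: 0.639
finger_force: 4.5
```

```bash
cat > jw.py <<'E'
from h import *
import sys
n=sys.argv[1]
st=telemetry.state();im,d=viewer.get_image('wrist');P=pts('wrist',d,st)
s=P.reshape(-1,3);q=(s-st['tcp_pos'])@R.from_quat(st['orientation']).as_matrix()*1000
print(st['time_s'],st['tcp_pos'].round(4),'gap',st['finger_gap']*85,st['finger_force'],st['ft_force'].round(1))
for a in (80,90,100,110):
    k=q[(abs(q[:,0])<12)&(abs(q[:,1])<34)&(q[:,2]>=a)&(q[:,2]<a+10)]
    if len(k)>5:
        p=k[k[:,1]>-2,1];m=k[k[:,1]<-2,1];print(a,len(k),'x',k[:,0].min().round(1),k[:,0].max().round(1),'y',m.min().round(1) if len(m) else'',m.max().round(1) if len(m) else '',p.min().round(1) if len(p) else '',p.max().round(1) if len(p) else '','zmax',k[:,2].max().round(1))
cv2.imwrite(f'pics/{n}w.png',cv2.resize(im[150:330,200:440,::-1],(480,360),interpolation=cv2.INTER_CUBIC))
im2,d2=viewer.get_image('scene');sc=im2[190:310,130:290,::-1] if len(sys.argv)<3 else im2[150:300,260:440,::-1]
sc=cv2.resize(sc,(480,360),interpolation=cv2.INTER_CUBIC)
a=cv2.imread(f'pics/{n}w.png')[:, 80:400]
cv2.imwrite(f'pics/{n}.png',np.hstack([a,sc]))
np.save(n+'P.npy',P);np.save(n+'S.npy',pts('scene',d2))
E
python3 jw.py c1
```

```text
10.225 [0.4668 0.2388 0.1407] gap 54.33362143241328 4.5194844889920205 [ 0.1 -0.9 -0.5]
80 94 x 4.0 6.2 y -25.3 -19.0 15.6 21.9 zmax 89.8
90 466 x -12.0 10.1 y -26.1 -2.1 -1.4 23.5 zmax 100.0
100 437 x -12.0 10.2 y -29.3 -2.1 -1.4 25.8 zmax 110.0
110 80 x -9.5 5.9 y -29.6 -2.1 -1.4 26.0 zmax 115.3
```

View pics/c1.png

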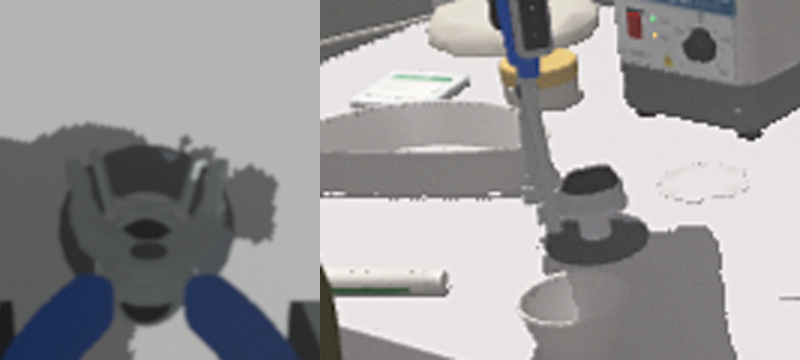

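Both ears lie inside the jaws (left (85,190), right (195,185) in the crop) and the jaws stand at clip height on the post. Squeezing in steps.

Call:
apply_moves(
  commands=[
    [[0,0,0.5,0],[0,0,0.5,0],[0,0,0.5,0],[0,0,0,0],[0,0,0,0]],
  ],
  fingers=-0.13,
)

```text
time_s: 10.95
tcp_pos: [0.4666, 0.2387, 0.1419]
orientation: [0.3, 0.954, 0.0, 0.0]
ft_force: [0.2, 0.4, -0.2]
finger_gap: 0.562
finger_force: 9.0
```

```bash
python3 jw.py c2
cat > ear.py <<'E'
from h import *
import sys
# clip height / tilt in clip frame, from wrist points
P=np.load(sys.argv[1]+'P.npy').reshape(-1,3);c=np.array([.490,.2198]);t=np.radians(145)
d=P[:,:2]-c;x=(d@[np.cos(t),np.sin(t)])*1000;y=(d@[-np.sin(t),np.cos(t)])*1000;z=P[:,2]*1000
for a in range(-24,46,4):
    o=[]
    for sg in(-1,1):
        k=(x>=a)&(x<a+4)&(y*sg>0)&(y*sg<24)&(z>34)&(z<62)
        o+=[k.sum(),np.percentile(z[k],[10,50,90]).round(1) if k.sum()>3 else '-',np.percentile(y[k],[5,95]).round(1) if k.sum()>3 else '-']
    print(a,*o)
E
python3 ear.py c1;echo; python3 ear.py c2
```

```text
10.95 [0.4666 0.2387 0.1419] gap 47.79678651790912 8.974274126230739 [ 0.2  0.4 -0.2]
80 93 x 4.2 6.2 y -21.7 -16.0 12.7 18.4 zmax 90.0
90 391 x -12.0 10.4 y -22.4 -2.1 -1.4 18.4 zmax 100.0
100 393 x -11.9 10.4 y -23.8 -2.1 -1.4 20.4 zmax 110.0
110 132 x -10.7 9.2 y -25.0 -2.1 -1.4 20.6 zmax 117.3
-24 5 [42.  42.5 42.8] [-3.  -0.5] 4 [42.  42.5 42.8] [0.5 3. ]
-20 32 [42.3 43.1 44.8] [-9.3 -2.1] 31 [42.4 43.  43.5] [1.7 8.6]
-16 58 [41.5 44.1 52.9] [-11.5  -0.4] 38 [41.8 45.8 53.1] [0.3 9.9]
-12 52 [49.8 52.7 53.4] [-7.4 -0.4] 52 [50.1 52.7 53.4] [0.3 7.4]
-8 3 - - 7 [51.9 52.5 53.8] [2.6 6. ]
-4 0 - - 5 [39.2 42.5 42.7] [13.6 15.2]
0 3 - - 7 [42.  42.4 43.6] [13.8 15.3]
4 0 - - 0 - -
8 0 - - 0 - -
12 54 [39.5 47.5 50.6] [-11.2  -0.8] 37 [37.8 47.1 50.8] [ 0.3 10.1]
16 127 [39.2 43.2 47.1] [-9.8 -0.3] 104 [41.  43.5 47.3] [0.3 8.9]
20 119 [35.4 39.2 42.8] [-13.4  -0.9] 115 [34.6 42.4 43.3] [ 0.8 12.2]
24 28 [36.7 42.5 43.5] [-14.7 -12.8] 26 [40.1 42.5 43.4] [11.6 13.9]
28 26 [37.4 42.8 43.9] [-16.  -13.8] 33 [35.9 42.4 43.4] [12.5 14.8]
32 121 [38.9 48.2 59.4] [-23.7 -15.1] 138 [39.5
[... 398 characters left out ...]
1 52.8 53.8] [-6.7 -0.3] 25 [51.1 53.  54.1] [0.7 7.1]
-4 0 - - 1 - -
0 11 [42.4 43.1 43.4] [-15.7 -14.3] 14 [42.1 42.8 43.5] [14.2 15.5]
4 0 - - 3 - -
8 0 - - 0 - -
12 18 [44.6 48.6 50.5] [-6.8 -0.1] 13 [40.3 47.3 50.2] [0.6 6.3]
16 118 [39.2 43.3 47.9] [-9.  -0.1] 89 [40.4 43.3 46.9] [0.6 8.8]
20 114 [36.  39.4 43.1] [-12.   -0.7] 104 [34.7 42.4 43.5] [ 1.3 11.9]
24 23 [38.3 42.8 43.9] [-13.9 -11.9] 27 [36.8 42.5 43.5] [11.3 13.6]
28 31 [37.9 43.1 48.2] [-14.8 -12.6] 33 [35.4 42.5 44.4] [12.2 21.5]
32 115 [38.1 47.2 58.2] [-20.8 -13.9] 127 [37.7 47.5 59.4] [13.4 20.6]
36 62 [36.1 42.6 52.5] [-18.7 -14.6] 58 [35.7 42.  44.7] [14.  18.2]
40 3 - - 4 [36.3 40.9 43.3] [16.5 17.3]
44 0 - - 0 - -
```

Call:
apply_moves(
  commands=[
    [[0,0,0.4,0],[0,0,0.5,0],[0,0,0.5,0],[0,0,0.3,0],[0,0,0,0]],
  ],
  fingers=-0.01,
)

```text
time_s: 11.68
tcp_pos: [0.4666, 0.2387, 0.1436]
orientation: [0.3, 0.954, 0.0, 0.0]
ft_force: [-0.6, 0.9, -0.6]
finger_gap: 0.508
finger_force: 10.3
```

```bash
python3 jw.py c3;  python3 ear.py c3|awk '$1<-12||$1>=16'
python3 - <<'E'
from h import *
t=np.radians(145);u=np.array([np.cos(t),np.sin(t)]);w=np.array([-u[1],u[0]])
for n in('c1','c2','c3'):
    P=np.load(n+'P.npy').reshape(-1,3);d=P[:,:2]-[.490,.2198];x=d@u*1000;y=d@w*1000
    k=(x>26)&(x<37)&(abs(y)>10)&(abs(y)<26)&(P[:,2]>.012)&(P[:,2]<.06)
    print(n,np.sort(P[k,2])[:12].round(4))
E
```

```text
11.675 [0.4666 0.2387 0.1436] gap 43.18503842445945 10.336847784885151 [-0.6  0.9 -0.6]
80 101 x 2.4 6.6 y -19.0 -13.2 9.6 15.1 zmax 89.9
90 173 x -11.8 11.0 y -18.8 -2.1 -1.4 15.2 zmax 100.0
100 498 x -12.0 10.8 y -19.6 -2.1 -1.4 15.5 zmax 110.0
110 161 x -12.0 10.6 y -21.1 -2.1 -1.4 16.9 zmax 119.2
-24 13 [43.6 44.  45.1] [-4.5 -0.1] 11 [43.3 44.  44.5] [0.6 5.2]
-20 48 [42.5 43.8 44.7] [-9.8 -1.5] 45 [41.9 43.9 44.7] [1.3 8.3]
-16 43 [39.5 47.2 53.1] [-9.9 -0.1] 20 [44.9 52.6 53.5] [0.6 7.5]
16 102 [38.9 43.6 47.7] [-8.7 -0. ] 74 [39.2 43.4 47.2] [0.6 8.4]
20 89 [36.  39.8 43.2] [-9.  -0.3] 92 [34.6 42.6 44.1] [0.7 9.3]
24 27 [37.8 42.7 43.3] [-10.6  -8.7] 23 [40.6 43.5 44.2] [ 8.6 10.6]
28 28 [37.9 42.3 45.9] [-11.5  -9.3] 20 [40.6 43.2 43.5] [ 9.2 11.2]
32 69 [37.7 46.5 57.6] [-17.4  -9.9] 71 [37.6 47.  58.1] [ 9.9 17.4]
36 104 [37.1 43.1 58. ] [-16.5 -10.6] 94 [37.4 43.6 56.9] [10.7 16.2]
40 10 [36.2 40.4 42.9] [-14.2 -12.5] 14 [35.2 39.7 43.2] [12.2 14.1]
44 0 - - 0 - -
c1 [0.0288 0.029  0.029  0.0294 0.0294 0.0296 0.0296 0.0297 0.0301 0.031
 0.0311 0.0314]
c2 [0.0246 0.0249 0.0249 0.0253 0.0258 0.0258 0.026  0.0268 0.0272 0.0275
 0.0275 0.0276]
c3 [0.0234 0.0243 0.025  0.0254 0.0256 0.0256 0.0259 0.026  0.026  0.026
 0.0262 0.0262]
```

Call:
apply_moves(
  commands=[
    [[0,0,0.5,0],[0,0,0.6,0],[0,0,0.5,0],[0,0,0.4,0],[0,0,0,0]],
  ],
  fingers=0.1,
)

```text
time_s: 12.4
tcp_pos: [0.4666, 0.2387, 0.1456]
orientation: [0.3, 0.954, 0.0, 0.0]
ft_force: [0.2, -0.0, -0.7]
finger_gap: 0.452
finger_force: 12.2
```

```bash
python3 jw.py c4;  python3 ear.py c4|awk '$1<-12||$1>=16'
cat > tip.py <<'E'
from h import *
import sys
t=np.radians(145);u=np.array([np.cos(t),np.sin(t)]);w=np.array([-u[1],u[0]])
for n in sys.argv[1:]:
    P=np.load(n+'P.npy').reshape(-1,3);d=P[:,:2]-[.490,.2198];x=d@u*1000;y=d@w*1000
    k=(x>26)&(x<37)&(abs(y)>4)&(abs(y)<26)&(P[:,2]>.012)&(P[:,2]<.06)
    print(n,np.sort(P[k,2])[:8].round(4))
E
python3 tip.py c3 c4
```

```text
12.4 [0.4666 0.2387 0.1456] gap 38.453405553747636 12.227754826890305 [ 0.2 -0.  -0.7]
80 102 x 2.7 7.0 y -16.7 -10.7 7.2 12.8 zmax 90.0
90 112 x -12.0 7.0 y -16.0 -2.1 -0.8 12.1 zmax 100.0
100 459 x -12.0 11.9 y -15.6 -2.1 -1.4 11.4 zmax 110.0
110 186 x -11.7 11.9 y -16.8 -2.1 -1.4 12.6 zmax 119.6
-24 10 [43.1 43.8 44.6] [-4.4 -0.1] 17 [43.  44.  45.1] [0.6 5.7]
-20 44 [43.  44.2 45. ] [-8.5 -0.8] 36 [41.7 44.  45.2] [1.3 7.6]
-16 28 [44.1 51.5 52.9] [-8.5 -0.1] 18 [46.7 52.3 53. ] [0.5 6.1]
16 79 [35.4 43.4 47.9] [-7.7 -0.1] 63 [37.4 41.6 47.2] [0.6 6.1]
20 81 [36.4 40.6 43.6] [-6.8 -0.1] 72 [34.9 41.9 43.9] [0.6 7.4]
24 23 [37.6 42.8 43.6] [-8.  -5.6] 16 [42.4 43.5 44. ] [6.6 8. ]
28 31 [39.4 43.  47.6] [-9.  -6.1] 21 [42.6 43.2 50.2] [6.6 8.3]
32 40 [38.1 45.1 59.5] [-9.5 -6.8] 35 [42.1 48.7 59.8] [6.6 9.2]
36 124 [37.8 45.6 58.7] [-13.8  -7.5] 122 [37.9 46.8 59.4] [ 7.3 13.6]
40 21 [35.8 40.6 42.9] [-10.7  -8. ] 25 [35.9 42.1 43.5] [ 8.  10.5]
44 0 - - 0 - -
c3 [0.0234 0.0243 0.025  0.0254 0.0256 0.0256 0.0259 0.026 ]
c4 [0.0238 0.0243 0.0246 0.0247 0.0248 0.0249 0.025  0.026 ]
```

Call:
apply_moves(
  commands=[
    [[0,0,0.6,0],[0,0,0.6,0],[0,0,0.6,0],[0,0,0.4,0],[0,0,0,0],[0,0,0,0]],
  ],
  fingers=0.23,
)

```text
time_s: 13.25
tcp_pos: [0.4666, 0.2387, 0.1477]
orientation: [0.3, 0.954, 0.0, 0.0]
ft_force: [0.3, -0.5, -1.0]
finger_gap: 0.389
finger_force: 15.8
```

```bash
python3 jw.py c5;  python3 ear.py c5|awk '$1<-12||$1>=16'; python3 tip.py c5
```

```text
13.25 [0.4666 0.2387 0.1477] gap 33.03731201854706 15.830909787327982 [ 0.3 -0.5 -1. ]
80 119 x 0.7 7.4 y -13.6 -7.7 3.6 10.1 zmax 90.0
90 107 x 0.5 7.5 y -12.9 -7.2 2.5 8.8 zmax 99.7
100 374 x -12.0 12.0 y -12.0 -2.1 -1.4 7.1 zmax 110.0
110 140 x -11.8 11.9 y -12.0 -2.1 -1.5 6.9 zmax 120.0
-24 10 [46.8 47.3 47.7] [-4.3 -0. ] 13 [43.6 47.5 48.1] [0.7 4.8]
-20 65 [43.1 46.1 47.7] [-8.3 -0.7] 46 [42.4 46.2 48.2] [0.8 6.3]
-16 24 [46.7 52.4 53.5] [-6.3 -0.1] 11 [48.6 52.7 53.5] [0.6 4.5]
16 40 [39.  43.5 47.4] [-4.8 -0.6] 44 [36.1 41.3 46.3] [0.  4.2]
20 46 [35.9 43.6 44.8] [-5.5 -0.6] 48 [36.1 41.6 44.3] [0.  5.6]
24 26 [35.9 43.2 44.3] [-4. -2.] 23 [41.2 43.5 44.6] [2.1 4.8]
28 26 [43.1 44.3 55.3] [-5.7 -2.6] 23 [43.  44.2 52.5] [2.7 5.6]
32 36 [42.7 44.6 57.8] [-5.7 -2.6] 32 [42.9 47.  58.5] [3.4 5.7]
36 130 [38.8 48.4 59.4] [-10.2  -2.6] 122 [37.8 47.5 59.5] [ 4.  10.2]
40 26 [35.9 42.2 43.3] [-5.9 -3.3] 28 [35.4 42.  43.7] [3.4 6.6]
44 0 - - 0 - -
c5 [0.0305 0.0331 0.0383 0.0405 0.0412 0.0413 0.0424 0.0426]
```

Call:
apply_moves(
  commands=[
    [[0,0,0.5,0],[0,0,0.5,0],[0,0,0,0],[0,0,0,0]],
  ],
  fingers=0.26,
)

```text
time_s: 13.85
tcp_pos: [0.4666, 0.2387, 0.1487]
orientation: [0.3, 0.954, 0.0, 0.0]
ft_force: [0.0, -0.2, -0.8]
finger_gap: 0.374
finger_force: 16.7
```

```bash
python3 jw.py c6;  python3 ear.py c6|awk '$1<-12||$1>=16'
```

```text
13.85 [0.4666 0.2387 0.1487] gap 31.795037376930765 16.71083199212262 [ 0.  -0.2 -0.8]
80 116 x 0.7 7.3 y -13.0 -7.0 3.0 9.5 zmax 89.9
90 117 x -0.8 7.6 y -12.1 -6.0 1.8 8.1 zmax 99.9
100 353 x -12.0 11.8 y -10.6 -2.1 -1.4 6.5 zmax 110.0
110 127 x -11.8 11.7 y -10.5 -2.1 -1.4 6.1 zmax 119.8
-24 17 [46.8 47.9 48.5] [-6.6 -0. ] 23 [42.1 47.6 48.6] [0.  4.8]
-20 58 [42.7 45.6 48.5] [-7.7 -0.7] 40 [42.4 46.  48.5] [0.7 6.2]
-16 19 [47.2 52.5 53.3] [-6.2 -0. ] 13 [50.3 52.8 53.7] [0.7 3.7]
16 34 [38.6 44.  47. ] [-4.7 -0.6] 44 [35.9 42.3 45.8] [ 0.  15.6]
20 40 [36.  44.3 45.4] [-5.3 -0.6] 43 [36.8 41.7 45.1] [0.1 5.5]
24 25 [42.1 44.2 45.2] [-3.3 -1.3] 17 [44.  44.7 45.7] [1.9 3.4]
28 31 [40.4 44.5 56.1] [-5.  -1.3] 25 [43.9 44.8 53.4] [2.1 5. ]
32 42 [39.2 47.5 59.7] [-5.  -1.3] 37 [43.5 49.8 59.3] [2.1 5. ]
36 125 [36.4 47.1 59. ] [-9.3 -1.4] 117 [38.6 47.1 59. ] [2.7 9.4]
40 25 [37.2 42.9 43.9] [-4.6 -1.9] 26 [35.5 42.4 44. ] [2.1 5.5]
44 0 - - 0 - -
```

View pics/c6.png

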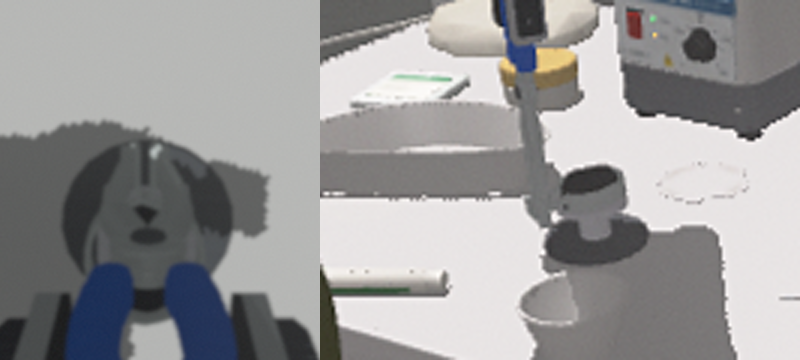

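Ears are pinched together and the clip is spread, tilted only ~0.06 rad. Lifting straight up.

Call:
apply_moves(
  commands=[
    [[0,0,2,0],[0,0,3,0],[0,0,4,0],[0,0,4,0],[0,0,5,0],[0,0,5,0],[0,0,0,0]],
  ],
)

```text
time_s: 14.82
tcp_pos: [0.4669, 0.2388, 0.1723]
orientation: [0.3, 0.954, 0.0, 0.0]
ft_force: [0.6, -0.8, -0.9]
finger_gap: 0.374
finger_force: 16.7
```

```bash
python3 jw.py c7; sed -i 's/(z>34)&(z<62)/(z>float(sys.argv[2]))\&(z<float(sys.argv[3]))/' ear.py;  python3 ear.py c7 57 75
```

```text
14.825 [0.4669 0.2388 0.1723] gap 31.802109692789447 16.7042503878929 [ 0.6 -0.8 -0.9]
80 113 x 0.9 7.6 y -14.7 -7.0 3.0 9.5 zmax 89.9
90 115 x -0.2 7.6 y -12.1 -6.0 1.8 8.1 zmax 99.9
100 325 x -10.0 12.0 y -11.2 -2.1 -1.4 7.1 zmax 109.8
110 97 x -10.1 12.0 y -10.5 -2.1 -1.4 6.1 zmax 119.1
-24 31 [60.3 70.6 71.8] [-5.7 -0.4] 37 [60.5 67.7 72.1] [0.3 4.6]
-20 75 [62.6 68.4 71.5] [-8.1 -1.1] 35 [65.5 70.  72. ] [0.8 5.4]
-16 0 - - 0 - -
-12 0 - - 0 - -
-8 0 - - 0 - -
-4 5 [58.8 64.2 65.3] [-18.6 -18.2] 19 [61.7 70.3 71.3] [18.5 20.2]
0 22 [62.9 69.2 69.9] [-20.3 -18.6] 17 [69.5 70.2 70.8] [18.8 20.2]
4 14 [68.4 68.7 69.5] [-20.3 -18.5] 16 [69.8 70.4 71.4] [18.7 20.2]
8 22 [67.8 68.7 69.4] [-19.5 -17.4] 25 [65.  69.4 70.2] [17.3 19.4]
12 17 [62.4 68.  69.6] [-18.1 -16. ] 32 [60.2 68.6 69.9] [15.2 18. ]
16 3 - - 7 [64.2 67.6 69.6] [ 3.5 15.9]
20 49 [59.9 68.1 69.2] [-5.5 -0.3] 35 [59.9 65.5 68.3] [0.3 5.1]
24 25 [64.3 67.5 68.4] [-3.7 -1.7] 19 [67.8 68.5 69.1] [1.6 3. ]
28 23 [62.6 67.6 71.3] [-3.7 -1.7] 21 [67.6 67.9 71.3] [1.7 3.6]
32 28 [61.2 67.8 73.3] [-4.3 -1.7] 25 [66.8 67.8 73.4] [1.7 3.6]
36 82 [59.6 67.2 72.3] [-8.4 -1.7] 73 [59.8 67.3 72. ] [1.7 8. ]
40 23 [60.3 66.  67.5] [-5.  -2.3] 28 [59.3 66.4 67.5] [1.7 5. ]
44 0 - - 0 - -
```

The clip is off the peg and fully open (outer half-width 20 mm). Raise further and go to where the neck can be seen by the wrist camera.

Call:
apply_moves(
  commands=[
    [[0,0,8,0],[0,0,12,0],[0,0,12,0],[0,0,12,0],[0,0,8,0],[0,0,3,0],[4,-8,0,0],[8,-16,0,0],[10,-20,0,0],[10,-20,0,0]],
  ],
)

```text
time_s: 16.18
tcp_pos: [0.4993, 0.1723, 0.2262]
orientation: [0.3, 0.954, -0.0, -0.0]
ft_force: [0.3, -0.2, -0.9]
finger_gap: 0.372
finger_force: 16.7
```

Call:
apply_moves(
  commands=[
    [[10,-20,0,0],[10,-20,0,0],[10,-20,0,0],[10,-20,0,0],[10,-20,0,0],[10,-20,0,0],[10,-20,0,0],[10,-20,0,0],[8,-16,0,0],[8,-16,0,0]],
  ],
)

```text
time_s: 17.42
tcp_pos: [0.5951, -0.0182, 0.2267]
orientation: [0.3, 0.954, 0.0, -0.0]
ft_force: [0.2, 0.1, -1.3]
finger_gap: 0.375
finger_force: 16.7
```

Call:
apply_moves(
  commands=[
    [[8,-16,0,0],[6,-12,0,0],[4,-10,0,0],[4,-10,0,0],[0,0,0,0],[0,0,0,0]],
  ],
)

```text
time_s: 18.18
tcp_pos: [0.6165, -0.0646, 0.2268]
orientation: [0.299, 0.954, 0.0, -0.0]
ft_force: [-0.8, 0.3, -1.5]
finger_gap: 0.372
finger_force: 16.7
```

```bash
python3 look.py w8 neck_groove clip_center
cat > tf.py <<'E'
from h import *
import sys
from scipy.optimize import least_squares
st=telemetry.state();n=sys.argv[1]
P=np.load(n+'P.npy');q=((P.reshape(-1,3)-st['tcp_pos'])@R.from_quat(st['orientation']).as_matrix()*1000);w=P.reshape(-1,3)*1000
def circ(m,r,c0):
    f=lambda p:np.hypot(*(m-p[:2]).T)-(p[2] if r is None else r)
    s=least_squares(f,[*c0]+([20] if r is None else []),loss='soft_l1');return s.x.round(2),np.sqrt((s.fun**2).mean()).round(2),len(m)
# clip in tool frame: z from TCP between 92 and 112, ring region
k=(q[:,0]<-4)&(q[:,0]>-60)&(abs(q[:,1]+2)<26)&(q[:,2]>96)&(q[:,2]<118)
m=q[k];print('clip pts',len(m),m.min(0).round(1),m.max(0).round(1))
rim=m[np.hypot(m[:,0]+31,m[:,1]+2)>16]
if len(rim)>20:
    print('circle tool',circ(rim[:,:2],None,(-31,-2)))
    A=np.c_[rim[:,:2],np.ones(len(rim))];print('plane top-ish',np.linalg.lstsq(A,rim[:,2],rcond=None)[0])
for lo,hi,nm in((60,80,'neck'),(82,93,'cap'),(27,34,'housing'),(77,84,'rim')):
    k=(np.hypot(w[:,0]-537,w[:,1]-4)<55)&(w[:,2]>lo)&(w[:,2]<hi);m=w[k]
    if len(m)>10:print(nm,len(m),m.min(0).round(1),m.max(0).round(1),cv2.minEnclosingCircle(m[:,:2].astype(np.float32)),circ(m[:,:2],None,(537,4)))
E
python3 tf.py w8
```

```text
18.175 [ 0.6165 -0.0646  0.2268] toolY 55.16 gap 31.650964962804537 16.65267383415994 [-0.8  0.3 -1.5]
neck_groove 0.94 [331.2  83.3]
clip_center 0.92 [231.5 174.4]
clip pts 490 [-51.9 -22.8  99.2] [ -4.   17.8 117.6]
circle tool (array([-28.86,  -2.45,  20.93]), np.float64(1.15), 490)
plane top-ish [2.97471241e-02 1.64236266e-02 1.06082645e+02]
neck 239 [522.5 -11.9  67.7] [553.4  19.5  80. ] ((537.705322265625, 3.8875937461853027), 16.391584396362305) (array([537.94,   4.01,  14.96]), np.float64(0.56), 239)
cap 1159 [524.5  -9.7  82. ] [551.3  16.9  93. ] ((537.7586669921875, 3.5699124336242676), 13.721878051757812) (array([538.13,   3.4 ,   8.76]), np.float64(3.12), 1159)
housing 7476 [492.9 -40.7  27. ] [582.   56.4  34. ] ((535.7572631835938, 9.017424583435059), 49.810184478759766) (array([537.24,   4.9 ,  33.22]), np.float64(7.16), 7476)
rim 846 [522.5 -11.8  77.3] [553.4  19.7  84. ] ((537.5784912109375, 4.213327407836914), 16.13446807861328) (array([537.8 ,   4.1 ,  13.28]), np.float64(1.48), 846)
```

View pics/w8.png

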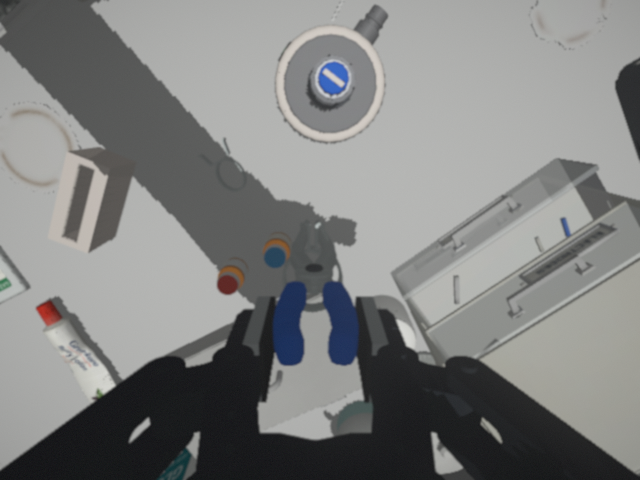

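Wrist view: the neck with its blue cap is at (331,78). The clip ring, seen edge-on round the jaws at (313,270), is still held.

Run:
```python
from h import *
from scipy.optimize import least_squares
st=telemetry.state();Rm=R.from_quat(st['orientation']).as_matrix();allq=[]
for i in range(4):
    im,d=viewer.get_image('wrist');P=pts('wrist',d,st).reshape(-1,3);allq.append((P-st['tcp_pos'])@Rm*1000)
q=np.vstack(allq)
m=q[(q[:,0]<-4)&(q[:,0]>-60)&(abs(q[:,1]+2)<26)&(q[:,2]>96)&(q[:,2]<120)]
c=np.array([-30,-2.4])
a=np.degrees(np.arctan2(m[:,1]-c[1],m[:,0]-c[0]));r=np.hypot(*(m[:,:2]-c).T)
T=[]
for b in range(-180,180,15):
    k=(a>=b)&(a<b+15)&(r>13)
    if k.sum()>6:
        z0=np.percentile(m[k,2],3);t=k&(m[:,2]<z0+2);T.append(m[t]);print(b,k.sum(),'ztop',z0.round(1),'r',np.percentile(r[t],[5,50,95]).round(1),'zmax',m[k,2].max().round(1))
T=np.vstack(T);aa=np.degrees(np.arctan2(T[:,1]-c[1],T[:,0]-c[0]));T=T[abs(aa)>35]
f=lambda p:np.hypot(*(T[:,:2]-p[:2]).T)-p[2]
s=least_squares(f,[-30,-2.4,19.5],loss='soft_l1',f_scale=.5);print(s.x,len(T))
A=np.c_[T[:,:2]-s.x[:2],np.ones(len(T))];print(np.linalg.lstsq(A,T[:,2],rcond=None)[0])
```

```text
-180 251 ztop 100.1 r [19.2 20.2 21.3] zmax 113.8
-165 25 ztop 99.9 r [19.3 20.1 21.1] zmax 105.2
-105 82 ztop 100.6 r [18.9 19.7 20.5] zmax 114.7
-90 101 ztop 100.9 r [18.9 19.8 20.7] zmax 114.5
-75 112 ztop 101.4 r [19.7 20.7 21.7] zmax 115.5
-60 158 ztop 101.8 r [20.5 21.6 22.5] zmax 115.6
-45 24 ztop 102.7 r [21.8 22.2 22.8] zmax 111.3
-15 181 ztop 103.2 r [22.4 24.  26. ] zmax 116.0
0 249 ztop 103.0 r [21.  22.6 25.8] zmax 115.6
15 15 ztop 105.8 r [22.  22.  22.1] zmax 116.6
45 103 ztop 102.8 r [20.2 21.5 22.4] zmax 116.7
60 106 ztop 101.9 r [19.6 20.6 21.8] zmax 115.2
75 104 ztop 101.8 r [18.9 19.8 20.7] zmax 110.7
90 20 ztop 105.3 r [18.5 19.4 20.2] zmax 115.1
150 163 ztop 100.2 r [19.1 20.1 21.4] zmax 113.8
165 268 ztop 100.0 r [19.2 20.1 21.4] zmax 113.4
[-29.41834123  -2.37269303  20.5369611 ] 803
[7.00132312e-02 2.17750719e-02 1.02276337e+02]
```

Call:
apply_moves(
  commands=[
    [[-6,5,0,0],[-12,10,0,0],[-15,13,0,0],[-18,16,0,0],[-18,16,0,0],[-15,13,0,0],[-10,8.6,0,0],[-7.8,6,0,0],[0,0,0,0],[0,0,0,0]],
  ],
)

```text
time_s: 19.77
tcp_pos: [0.5152, 0.0217, 0.2267]
orientation: [0.3, 0.954, 0.0, 0.0]
ft_force: [-0.2, -0.5, -0.9]
finger_gap: 0.38
finger_force: 16.7
```

```bash
python3 jw.py n1 x
cat > nk.py <<'E'
from h import *
import sys
n=sys.argv[1]
for k in('P','S'):
    w=np.load(n+k+'.npy').reshape(-1,3)*1000
    for lo in range(60,120,4):
        m=w[(np.hypot(w[:,0]-537.7,w[:,1]-4.1)<26)&(w[:,2]>=lo)&(w[:,2]<lo+4)]
        if len(m)>8:
            r=np.hypot(m[:,0]-537.7,m[:,1]-4.1);print(k,lo,len(m),m[:,:2].min(0).round(1),m[:,:2].max(0).round(1),'r',np.percentile(r,[5,50,95]).round(1))
E
python3 nk.py n1
```

```text
19.775 [0.5152 0.0217 0.2267] gap 32.27514680585695 16.655286994355265 [-0.2 -0.5 -0.9]
80 114 x 0.9 7.6 y -13.0 -7.0 3.0 9.5 zmax 90.0
90 117 x 0.8 7.7 y -12.1 -6.0 1.8 8.0 zmax 99.7
100 324 x -9.6 11.9 y -10.6 -2.1 -1.4 7.1 zmax 110.0
110 99 x -10.1 12.0 y -10.5 -2.1 -1.4 6.1 zmax 119.5
P 76 11 [523.   10.3] [525.4  13.3] r [14.7 15.7 16.4]
P 80 35 [523.3   3.8] [532.6  14.8] r [11.4 12.9 14.8]
P 88 67 [528.2   4.1] [536.1  10.9] r [2.9 6.6 9.3]
P 112 55 [516.3 -14.9] [557.7  24.4] r [18.9 21.3 22.2]
P 116 80 [515.7 -14. ] [557.8  24.6] r [17.8 21.1 22.7]
S 60 32 [523.2  -9.4] [540.9  16.5] r [10.5 12.3 14.1]
S 64 26 [523.7 -11.2] [540.6  13. ] r [11.  13.4 15.5]
S 68 38 [523.  -10.9] [542.1  18.1] r [11.2 13.9 15.7]
S 72 35 [521.2 -10.6] [542.2  17.7] r [12.2 13.9 15.5]
S 76 48 [522.  -11.6] [548.7  20.6] r [10.6 13.8 15.9]
S 80 48 [523.2  -7.8] [546.6  16.6] r [ 7.  11.2 13.8]
S 84 25 [527.8  -4.4] [543.6  13. ] r [ 7.1  8.3 10. ]
S 88 47 [528.1  -4.3] [547.8  14.6] r [ 2.3  7.8 10.3]
S 108 10 [517.   -3.1] [548.4  23.1] r [17.4 20.5 23.5]
S 112 87 [516.8 -18.1] [563.2  23.5] r [18.3 20.2 22.9]
S 116 96 [514.6 -17.8] [561.5  24.3] r [18.4 20.5 23.6]
```

View pics/n1.png

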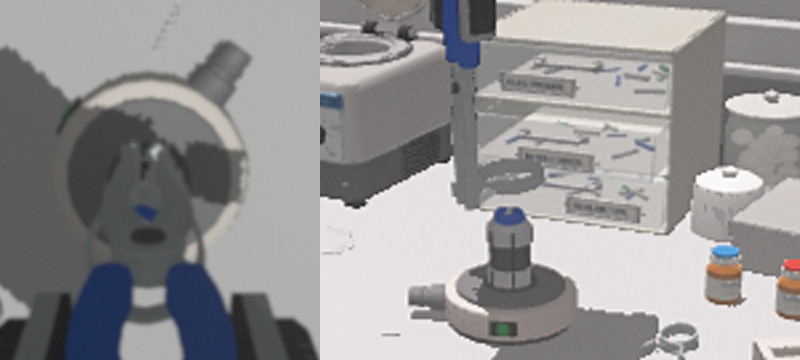

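The ring hangs above the blue cap (scene crop: ring (510,175), cap (510,215)). Refining the centring from the depth points before lowering.

```bash
cat > cen.py <<'E'
from h import *
import sys
from scipy.optimize import least_squares
st=telemetry.state();Rm=R.from_quat(st['orientation']).as_matrix();print(st['tcp_pos'].round(4))
def circ(m,r,sd):
    f=lambda p:np.hypot(*(m-p[:2]).T)-(p[2] if r is None else r)
    s=least_squares(f,[537.7,4.1]+([sd] if r is None else []),loss='soft_l1',f_scale=.7);return s.x.round(2),len(m)
for cam in('scene','wrist','top'):
    W=np.vstack([pts(cam,viewer.get_image(cam)[1],st).reshape(-1,3) for _ in range(4)])*1000
    h=np.hypot(W[:,0]-537.7,W[:,1]-4.1)
    q=(W-st['tcp_pos']*1000)@Rm
    k=(h<26)&(h>16)&(q[:,2]>98)&(q[:,2]<117)&(q[:,0]<-14)
    if k.sum()>40:print(cam,'ring',circ(W[k,:2],19.6,0),circ(W[k,:2],None,20),W[k,2].min().round(1),W[k,2].max().round(1))
    k=(h<19)&(W[:,2]>67)&(W[:,2]<77)
    if k.sum()>40:print(cam,'neck',circ(W[k,:2],15.8,0),circ(W[k,:2],None,16))
    k=(h<14)&(W[:,2]>83)&(W[:,2]<88)
    if k.sum()>40:print(cam,'capside',circ(W[k,:2],10.5,0))
    k=(h<14)&(W[:,2]>86)&(W[:,2]<95)
    if k.sum()>20:print(cam,'captop z',np.percentile(W[k,2],[50,95]).round(1))
E
python3 cen.py
```

```text
[0.5152 0.0217 0.2266]
scene ring (array([539.17,   2.81]), 1050) (array([538.85,   3.11,  20.3 ]), 1050) 109.9 125.9
scene neck (array([539.76,   5.36]), 374) (array([539.6 ,   5.3 ,  15.66]), 374)
scene capside (array([539.66,   5.09]), 122)
scene captop z [89.6 91. ]
wrist ring (array([538.37,   2.46]), 1495) (array([537.79,   2.99,  20.57]), 1495) 110.3 127.7
wrist neck (array([536.63,   2.03]), 51) (array([10316.24, -7966.57, 12630.82]), 51)
wrist captop z [90.9 92.1]
```

Call:
apply_moves(
  commands=[
    [[0.1,1.8,0,0],[0,0,-6,0],[0,0,-8,0],[0,0,-6,0],[0,0,-4,0],[0,0,0,0],[0,0,0,0]],
  ],
)

```text
time_s: 21.35
tcp_pos: [0.515, 0.0241, 0.2029]
orientation: [0.3, 0.954, 0.0, 0.0]
ft_force: [-0.3, 0.5, -1.3]
finger_gap: 0.375
finger_force: 16.7
```

```bash
python3 cen.py
```

```text
[0.515  0.0241 0.2029]
scene ring (array([539.12,   4.95]), 1027) (array([538.76,   5.22,  20.33]), 1027) 86.1 102.8
scene neck (array([539.87,   5.27]), 368) (array([539.83,   5.25,  15.76]), 368)
scene captop z [90.1 91.4]
wrist ring (array([538.26,   4.85]), 1493) (array([537.67,   5.38,  20.59]), 1493) 87.2 103.6
wrist capside (array([530.76,   1.41]), 55)
```

Call:
apply_moves(
  commands=[
    [[0.3,-0.4,-2,0],[0,0,-3,0],[0,0,-3,0],[0,0,-3,0],[0,0,-3,0],[0,0,-3,0],[0,0,-2,0],[0,0,0,0]],
  ],
)

```text
time_s: 22.95
tcp_pos: [0.5151, 0.0237, 0.1836]
orientation: [0.3, 0.954, 0.0, -0.0]
ft_force: [-0.2, -0.3, -0.8]
finger_gap: 0.374
finger_force: 16.7
```

```bash
python3 cen.py; python3 jw.py n3 x
```

```text
[0.5151 0.0237 0.1836]
scene ring (array([538.64,   4.62]), 634) (array([539.01,   5.18,  20.54]), 634) 67.1 83.5
scene neck (array([535.7 ,   2.68]), 174) (array([536.48,   2.91,  16.47]), 174)
scene capside (array([539.57,   5.36]), 126)
scene captop z [89.6 91.2]
wrist ring (array([538.32,   4.38]), 1512) (array([537.74,   4.9 ,  20.55]), 1512) 67.1 84.9
wrist neck (array([537.23,   3.61]), 267) (array([539.87,   3.14,  18.1 ]), 267)
wrist captop z [90.6 91.6]
23.55 [0.5152 0.0237 0.1838] gap 31.709533328478425 16.65432142710415 [ 0.1 -0.2 -1.7]
80 108 x 1.0 7.5 y -12.9 -7.0 3.0 9.6 zmax 89.9
90 121 x 0.7 7.6 y -12.1 -6.0 1.8 8.0 zmax 99.9
100 320 x -10.0 11.9 y -11.2 -2.1 -1.4 7.1 zmax 109.8
110 103 x -10.3 11.9 y -10.5 -2.1 -1.4 6.1 zmax 119.9
```

View pics/n3.png

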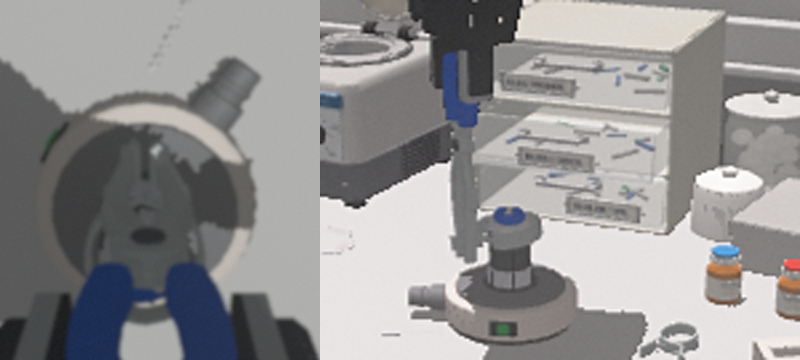

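The ring has passed over the rim with no contact force (scene crop: ring at (510,230), just below the cap). Lowering it into the groove.

Call:
apply_moves(
  commands=[
    [[0.2,0,-2.5,0],[0,0,-3,0],[0,0,-3,0],[0,0,-3,0],[0,0,-3,0],[0,0,-2.5,0],[0,0,-1.6,0],[0,0,0,0],[0,0,0,0]],
  ],
)

```text
time_s: 24.78
tcp_pos: [0.5155, 0.0237, 0.1652]
orientation: [0.3, 0.954, 0.0, 0.0]
ft_force: [0.3, -0.2, -1.5]
finger_gap: 0.376
finger_force: 16.7
```

```bash
python3 cen.py; python3 jw.py n4 x|head -1
python3 - <<'E'
from h import *
st=telemetry.state();Rm=R.from_quat(st['orientation']).as_matrix()
for n in 'PS':
    w=np.load('n4'+n+'.npy').reshape(-1,3);q=(w-st['tcp_pos'])@Rm*1000;z=w[:,2]*1000
    for a in range(-54,-10,6):
        k=(q[:,0]>=a)&(q[:,0]<a+6)&(np.hypot(w[:,0]-.5377,w[:,1]-.0041)>.0175)&(np.hypot(w[:,0]-.5377,w[:,1]-.0041)<.0235)&(z>42)&(z<74)
        if k.sum()>4:print(n,a,k.sum(),np.percentile(z[k],[2,98]).round(1))
E
```

```text
[0.5155 0.0237 0.1652]
scene ring (array([538.8 ,   4.59]), 571) (array([539.34,   5.18,  20.61]), 571) 48.4 65.2
scene neck (array([539.73,   5.26]), 371) (array([539.59,   5.2 ,  15.68]), 371)
scene capside (array([539.77,   5.35]), 128)
scene captop z [89.8 91.2]
wrist ring (array([535.37,   6.75]), 782) (array([535.37,   6.74,  19.6 ]), 782) 48.9 67.1
wrist neck (array([538.18,   4.13]), 129) (array([538.5 ,   3.89,  16.01]), 129)
wrist captop z [91.1 92.3]
25.375 [0.5154 0.0237 0.1652] gap 31.830429842689888 16.654118849628503 [-0.5  0.4 -1.9]
P -36 24 [50.9 64.3]
P -30 59 [51.7 64.5]
P -24 62 [50.5 63.5]
P -18 57 [50.7 63.3]
P -12 86 [50.3 62.3]
S -54 13 [51.6 64.4]
S -48 12 [52.  63.9]
S -42 17 [52.2 63.3]
S -36 17 [50.6 63.1]
S -30 14 [51.3 62. ]
S -24 33 [50.1 62.5]
S -18 34 [50.5 61.7]
S -12 22 [50.3 60.5]
```

The clip is at mid-groove (centre about 56.5 mm, within 1 mm of the neck axis, tilt about 0.07 rad) with no contact force. Handing in.

```bash
python3 -c "
from plant import job
print(job.job_done())"
```

```text
the job is handed in; nothing more can be done
None
```

The spread clip hangs from the squeezed pliers in the neck's groove, about 0.5 mm above mid-height and within 1 mm of the neck's axis, with no sign of touching the neck; the job is handed in, but no verdict came back.

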